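# Lock a cam coupling onto a test stand adaptor

### The arm

A 6-joint arm with a two-finger parallel gripper is mounted at the origin on a cart in front of the work surface, level with it; the furniture and walls round the work are solid. World frame = base frame: x ahead of the robot, y to its left, z up, the work surface at z = 0. Lengths are in mm, angles in rad, forces in N, time in s.
With the tool pointing down it reaches from about 350 to 850 mm from the base axis. Payload 8.1 kg.
Tool frame: the origin (TCP) lies at the very end of the fingers, on their centre line; the grasp point (between the pads) lies 19 mm behind it; z points along the fingers, y is the line along which they close (so a half turn about z gives the same grasp; the last joint's range is limited). The gripper opens to 85 mm and grips with 20 to 120 N. Pads are 22 mm wide; open, the fingers measure 114 mm over their backs; the gripper's body (76 mm by 85 mm) begins 54 mm behind the grasp point. The pads swing forward as they close: fully open they stand 13 mm farther back than shut.
Start: joints at [1.12, 0.13, 1.488, -0, 1.523, -0.085], TCP at [214.597, 560.315, 231.292] pointing down, gripper open.
Joint ranges: [-2.96, 2.96], [-0.89, 2.26], [0.02, 2.5], [-1.34, 4.48], [0, 2.73], [-2.66, 2.66]. Speed limits (rad/s): [2.39, 2.39, 2.79, 3.14, 3.14, 3.14].

### API

Orientations are given as a unit quaternion [x, y, z, w].
In Python, from workcell import robot gives the robot as it stands. The module is installed in compiled form; this text tells all that it offers.
- The arm moves only by the tool move_arm, never from a script. Its argument "targets" is a list that holds one entry, the list of rows, each a list of 7 numbers: the finger opening in cm, from 0 to 8.54, then the shift along the tool's x, y, z in cm, then the turn, a rotation vector about the tool's x, y, z in rad. A call has 1 to 12 rows; each row is the pose to reach, as a shift and turn from the pose commanded when the call began, along the tool's axes at that moment; what a row does not reach only later rows make up. A row lasts 1/8 s, in which the tool goes at most 62.5 mm and 10.7 degrees, less where a joint would pass 70% of its speed; a pose out of reach is approached as far as the arm can. A call with a gripper value outside its range is refused whole. The fingers move at their own pace and stop on an object; "squeeze" is the grip in N (left out, the last holds). Time passes only in rows, so rows that repeat a pose let the fingers close. It gives the time, the measured TCP pose, the force, the opening and the grip force at its end, in the units of the state.
- robot.observe(): the state, without advancing time (a new reading comes with each control period).
- robot.read_camera(name): name is "scene" or "side" or "wrist"; returns a dict with "image" (420x560x3 uint8, blue, green, red), "depth" (420x560 float32, mm along the optical axis (not along the pixel's ray), 0 where there is no reading), "fx", "fy", "cx", "cy" (pixels), "world_to_cam" (4x4, takes a point from world to camera coordinates); the wrist camera has in their place "T_tool_cam" (4x4, takes a point from camera to tool coordinates, whose origin is the TCP and whose axes are the flange's). Camera axes: x right, y down, z forward; pixel columns grow to the right and rows downward; lengths in mm; the calibration is good to about 2 mm. A picture is of the moment at which its call begins: read the wrist's pose just before it.
- robot.hand_in(): hands the job in; it is judged then, once.
The state is a dict: "time": time; "joints": joint angles; "qvel": joint speeds; "joint_efforts": joint torques, N m; "eef_pos": TCP position; "tcp_rot": TCP orientation; "contact_force": force on the tool from outside, world axes, zero at the start; "ft_torque": the same for the moment, N m; "opening": finger opening in mm; "grasp_force": force on a finger pad.
Only numpy, scipy, OpenCV 4.12 (cv2) and the standard library are available. Lean on these libraries where they do the work, as an engineer would, in place of code of your own. Each camera call takes 0.05 s, during which the arm holds its last target. There are 200 camera calls.

### The job

Blank off the test stand: set the brass coupling over the grooved adaptor and push it straight down until it is fully home on the adaptor, with both its cam levers still raised. Then swing its two cam levers all the way down to their stops, first one and then the other (either order), and let go. Feel your way and press no harder than needed, keeping the load on the stand below 40 N, and leave the sample jar, the tin and the pipe offcut where they are.

Things in the scene. Friction and masses are not known exactly. Their poses are not given: they have to be found in the camera images.
- test_stand: Fixed blue flange plate 130x130x12 mm on the table; in its middle a dark nut (up to z = 32 mm) and an upright aluminium adaptor, 44 mm in diameter, in a rubber bush (sinks 1 mm per 20 N). Origin: centre of the plate's underside, z up. The adaptor's rim is 95 to 115 mm above the origin, different each time and given by no reading: feel or see it. Rim 10 mm tall, bevelled; under it the groove, 15 mm tall.
- seal (a joint): Compression (m) of the black rubber seal, a 36 mm disc on the adaptor's rim. 0 = 6 mm proud of the rim; 0.006 = flush with it, so that the coupling rests metal on metal, fully home. It yields at about 10 N all along (the coupling's weight included), then comes the hard stop; it stays where it is pushed. Starts at 0 to 0.002.
- coupling_grip (a point): Loose brass coupling, 0.4 kg, standing mouth down: cup 58 mm wide, 38 mm tall, bore 46.4 mm wide, 32 mm deep; on top a boss to grip, 26 (x) by 30 (y) by 34 mm tall. This point: on the axis, 56 mm above the mouth, 18 mm above the cup's flat top, 16 mm below the boss's top; fully home it is 24 mm above the rim. z up, +y to lever_a, -y to lever_b. Grip across x. Any yaw on the adaptor will do.
- lever_a (a joint): Steel cam lever at the coupling's +y side, rad: 0 = open (points outward, 40 deg above level), 1.83 = down at its stop (outward, 65 deg below level). Starts at 0 to 0.25. Flat bar, 62 mm long from the pivot, 14 wide, 7 thick. Stiff hinge, about 3 N at the end; stays where left. Its cam nose enters the groove on the way down and jams or drags if the coupling is not home.
- lever_b (a joint): The same lever, mirrored, at the coupling's -y side: 0 = open, 1.83 = fully down.
- lever_a_pivot (a point): Pivot of lever_a on the coupling: 34 mm out from its axis along +y, 38 mm below coupling_grip; the lever turns about the coupling's x.
- lever_b_pivot (a point): Pivot of lever_b: 34 mm out along -y, 38 mm below coupling_grip.
- lever_a_end (a point): Point in the end ring of lever_a, on its centre line, 52 mm from its pivot; the bar's faces lie 3.5 mm to either side.
- lever_b_end (a point): The same point on lever_b.
- sample_jar: Clear sample jar with a white lid, 60 mm in diameter, 85 mm tall; origin at the centre of its underside. Leave alone.
- tin: Pale round lidded tin, 62 mm in diameter, 34 mm tall; origin at the centre of its underside. Leave alone.
- pipe_offcut: Grey pipe ring, 63 mm in diameter, 43 mm tall; origin at the centre of its underside. Leave alone.
Mind the look-alikes: they are no part of the job. What is meant by the part that bears coupling_grip is not turquoise, and is the larger of those in its own colour.

How it is judged (in metres and radians):
On the way, in this order (a step that is already met when the one before it is completed fails the run):
1. the coupling is pushed fully home on the adaptor, upright, with both cam levers still raised (value of joint seal above 0.005 m and horizontal distance between coupling_grip and test_stand below 0.005 m and angle between coupling_grip's own z axis and vertical below 0.1 rad and value of joint each of lever_a, lever_b below 0.7 rad), for 0.2 s.
2. one cam lever is fully down while the other is still raised, the coupling still on the adaptor (value of joint seal above 0.005 m and horizontal distance between coupling_grip and test_stand below 0.012 m and angle between coupling_grip's own z axis and vertical below 0.25 rad and ((value of joint lever_a above 1.7 rad and value of joint lever_b below 0.7 rad) or (value of joint lever_b above 1.7 rad and value of joint lever_a below 0.7 rad))), for 0.2 s.
At the end, for the whole second after the job is handed in: The coupling sits fully home on the adaptor (seal pressed at least 5 of its 6 mm, axes within 5 mm, upright within 0.1 rad), both cam levers are down (at least 1.70 of 1.83 rad), and the robot touches nothing (value of joint seal above 0.005 m and horizontal distance between coupling_grip and test_stand below 0.005 m and angle between coupling_grip's own z axis and vertical below 0.1 rad and value of joint each of lever_a, lever_b above 1.7 rad).
It fails at once if the stand is loaded with more than 40 N (contact force between anything else and test_stand above 40 N).
It fails at once if the sample jar is pushed or knocked more than 30 mm (distance of sample_jar from where it was at the start of the episode above 0.03 m).
It fails at once if the tin is pushed or knocked more than 30 mm (distance of tin from where it was at the start of the episode above 0.03 m).
It fails at once if the pipe offcut is pushed or knocked more than 30 mm (distance of pipe_offcut from where it was at the start of the episode above 0.03 m).
It also fails if it takes over 72 s, if anything falls off the work surface, if the arm or the gripper's body presses on something with over 40 N, if the wrist force passes 120 N, or if a joint passes its speed limit or range.

## Working session

There is one attempt and no reset: what is moved stays moved. The work goes in short steps, Python scripts to look and compute and a tool call to move; the robot and the scene stay as the last step left them, time stands still between calls to the robot, and variables do not carry over. Pictures are saved under pics/ and viewed, at most 12 in all, crops included, and the job is handed in when it is done.

Besides the shell and the picture viewer there is one more tool, called after "Call:" as name(argument=value, ...) on one line, values as JSON. move_arm: Moves the arm, as the interface text tells. Its arguments: {"type":"object","properties":{"targets":{"type":"array","items":{"type":"array","items":{"type":"array","items":{"type":"number"}}}},"squeeze":{"type":"number"}},"required":["targets"]}

```bash
mkdir -p pics; cat > h.py <<'E'
import numpy as np,cv2
from scipy.spatial.transform import Rotation as R
from workcell import robot
def cam(n):
    o=robot.observe(); c=robot.read_camera(n)
    if 'world_to_cam' in c: M=np.linalg.inv(c['world_to_cam'])
    else:
        T=np.eye(4); q=np.array(o['tcp_rot']); T[:3,:3]=R.from_quat(q).as_matrix() if q.size==4 else q
        T[:3,3]=o['eef_pos']; M=T@c['T_tool_cam']
    z=c['depth']; v,u=np.mgrid[:420,:560]
    P=np.stack([(u-c['cx'])/c['fx']*z,(v-c['cy'])/c['fy']*z,z,np.ones_like(z)],-1)@M.T
    P=P[...,:3]; P[z==0]=np.nan
    return c['image'],P,M,c
E
python3 - <<'E'
from h import *
print(robot.observe())
a=[]
for n in('scene','side'):
    i,P,M,c=cam(n); cv2.imwrite(f'pics/{n}0.png',i); np.save(n+'0.npy',P); print(n,np.round(M,2).tolist(),c['fx'],c['cx'],c['cy'])
E
```

```text
{'time': 0.0, 'joints': array([ 1.11961173e+00,  1.31185416e-01,  1.48930088e+00, -1.28934168e-06,
        1.52296918e+00, -8.54235244e-02]), 'qvel': array([-2.68445814e-03,  8.36683335e-05, -3.45421732e-04, -5.97431124e-04,
        8.51638128e-04, -7.05727587e-04]), 'joint_efforts': array([-1.92088904e-03, -5.69427001e+01, -5.00529742e+01, -5.06673114e-04,
        1.57168804e-02, -5.43649605e-06]), 'eef_pos': array([214.34814207, 559.81710713, 230.21806779]), 'tcp_rot': array([ 1.81862714e-01,  9.83323490e-01, -8.98259289e-04, -2.46293458e-04]), 'contact_force': array([-0.04765973,  0.42033906,  0.07175817]), 'ft_torque': array([-0.01738662,  0.04012634,  0.03211605]), 'grasp_force': 0.0, 'opening': 85.70959692312414}
scene [[0.53, -0.55, 0.64, -93.43], [-0.85, -0.33, 0.41, -235.73], [-0.02, -0.76, -0.64, 747.96], [0.0, 0.0, 0.0, 1.0]] 469.5460846280912 281.5052117937067 211.2216842406608
side [[0.65, 0.53, -0.55, 1174.05], [0.76, -0.46, 0.46, -313.0], [-0.01, -0.71, -0.7, 854.68], [0.0, 0.0, 0.0, 1.0]] 510.6034445013908 276.2824959417758 206.85280937059542
```

View pics/scene0.png

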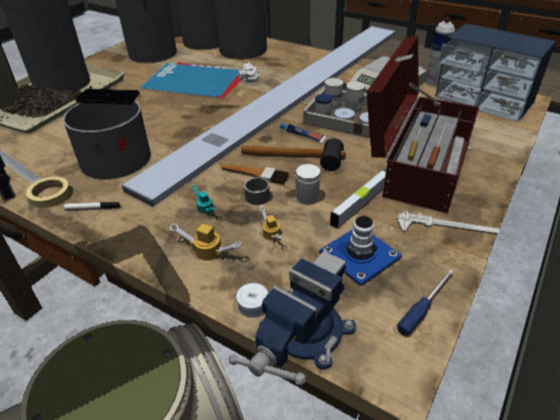

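View pics/side0.png

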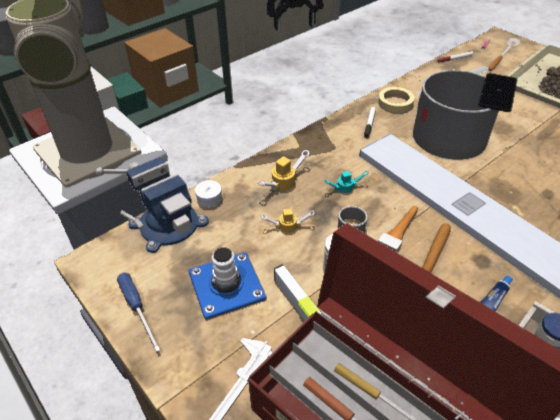

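Couplings in the scene view: large brass (206,240), small brass (271,226), turquoise (204,200). The large brass one fits, as it isn't turquoise and is the bigger of the two brass ones. I'll confirm that in a crop and measure.

```bash
python3 - <<'E'
from h import *
a=cv2.imread('pics/scene0.png')[180:300,150:300]; b=cv2.imread('pics/side0.png')[140:240,240:380]
c=cv2.imread('pics/scene0.png')[200:300,300:420]
f=lambda i:cv2.resize(i,(400,300),interpolation=cv2.INTER_CUBIC)
d=cv2.imread('pics/side0.png')[235:325,170:290]
cv2.imwrite('pics/crop.png',np.vstack([np.hstack([f(a),f(b)]),np.hstack([f(c),f(d)])]))
S=np.load('scene0.npy');D=np.load('side0.npy')
for n,P,pts in(('sc',S,[(206,229),(206,240),(175,229),(238,245),(271,222),(363,221),(362,247),(252,298),(308,170),(257,182),(330,265),(300,280),(350,325),(232,360)]),('si',D,[(284,161),(306,155),(264,197),(288,213),(223,255),(208,185),(352,212),(180,206),(155,170),(190,245)])):
    for u,v in pts: print(n,u,v,np.round(P[v,u]))
for n,P in(('scene',S),('side',D)):
    im=cv2.imread(f'pics/{n}0.png'); hsv=cv2.cvtColor(im,cv2.COLOR_BGR2HSV)
    # fused height maps
W=np.vstack([S.reshape(-1,3),D.reshape(-1,3)]); C=np.vstack([cv2.imread(f'pics/{n}0.png').reshape(-1,3) for n in('scene','side')])
k=np.isfinite(W[:,0])&(W[:,0]>200)&(W[:,0]<900)&(W[:,1]>-350)&(W[:,1]<450)&(W[:,2]>-20)
W=W[k];C=C[k]
np.savez('cloud.npz',W=W,C=C)
o=np.zeros((800,700),np.uint8); 
for p in W[np.argsort(W[:,2])]: o[int((450-p[1])),int(p[0]-200)]=np.clip(p[2]*1.7+40,0,255)
o=cv2.dilate(o,np.ones((2,2)))
o=cv2.applyColorMap(o,cv2.COLORMAP_JET)
cv2.imwrite('pics/hm.png',o[200:800,:])
E
```

```text
sc 206 229 [450. 306.  70.]
sc 206 240 [437. 299.  52.]
sc 175 229 [471. 429.  -3.]
sc 238 245 [455. 226.  58.]
sc 271 222 [563. 214.  46.]
sc 363 221 [611.  15. 102.]
sc 362 247 [592.   3.  49.]
sc 252 298 [369. 133.  33.]
sc 308 170 [734. 215.  85.]
sc 257 182 [692. 340.  28.]
sc 330 265 [448.   9. 121.]
sc 300 280 [388.  37. 123.]
sc 350 325 [420. -53.  19.]
sc 232 360 [237.  83.  38.]
si 284 161 [456. 313.  72.]
si 306 155 [448. 394.  43.]
si 264 197 [461. 244.  -0.]
si 288 213 [579. 217.  51.]
si 223 255 [621.  14. 104.]
si 208 185 [366. 148.  31.]
si 352 212 [652. 348.  23.]
si 180 206 [470.  17. 122.]
si 155 170 [347.  33. 131.]
si 190 245 [475.  20.   3.]
```

View pics/crop.png

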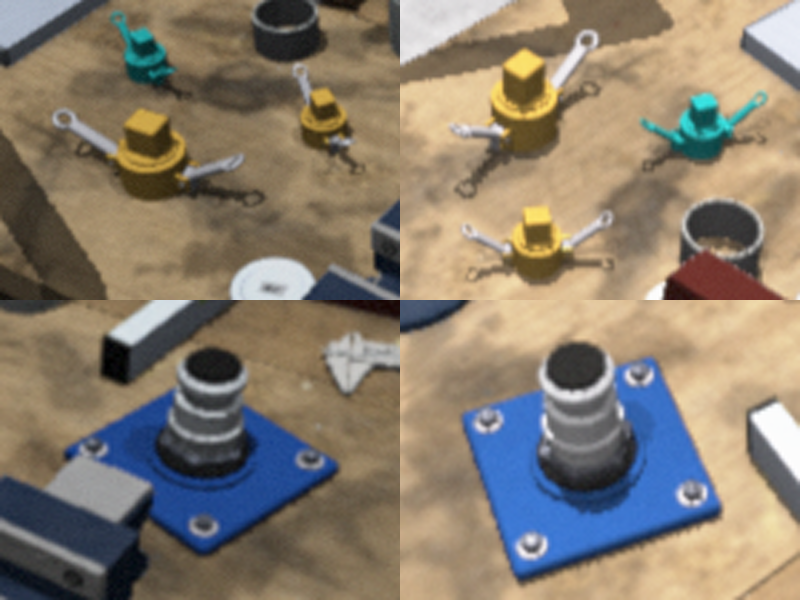

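View pics/hm.png

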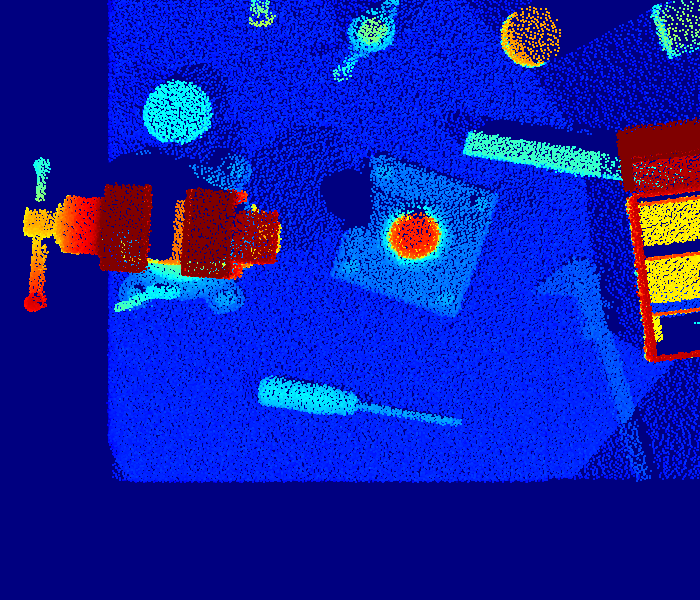

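The crop confirms it: the large brass coupling at scene (206,240) has two levers with rings. The adaptor is at scene (363,222), with the vise to its left. The height map shows the vise about 130 mm toward -x from the adaptor, and free space toward ±y.

```bash
python3 - <<'E'
from h import *
z=np.load('cloud.npz');W,C=z['W'],z['C'].astype(int)
hsv=cv2.cvtColor(z['C'][None],cv2.COLOR_BGR2HSV)[0]
br=(hsv[:,0]>12)&(hsv[:,0]<32)&(hsv[:,1]>170)&(np.hypot(W[:,0]-447,W[:,1]-305)<60)
for n in (0,1):pass
t=W[br&(W[:,2]>66)]; print('boss top',t.mean(0),len(t),np.percentile(t,[2,98],axis=0))
print(cv2.minAreaRect(t[:,:2].astype(np.float32)))
d=np.hypot(W[:,0]-447,W[:,1]-305)
l=W[(d>48)&(d<105)&(W[:,2]>30)&(W[:,2]<110)]
print('lever pts',len(l))
if len(l)>10:
  _,lab,cen=cv2.kmeans(l.astype(np.float32),2,None,(3,50,.1),5,0)
  for k in(0,1):
    q=l[lab[:,0]==k];print(cen[k],q[np.argmax(q[:,2])],len(q))
  v=cen[0]-cen[1];print('yaw',np.degrees(np.arctan2(v[1],v[0])))
a=W[(np.hypot(W[:,0]-613,W[:,1]-14)<30)&(W[:,2]>85)]
print('adaptor',a.mean(0),np.percentile(a,[1,50,99],axis=0),cv2.minEnclosingCircle(a[:,:2].astype(np.float32)))
c=robot.read_camera('wrist');print(np.round(c['T_tool_cam'],3).tolist(),c['fx'])
print('tool axes',R.from_quat(robot.observe()['tcp_rot']).as_matrix().round(3))
E
```

```text
boss top [439.66497124 306.5135965   68.81123133] 11 [[435.76596106 293.19931481  66.611242  ]
 [450.02255522 318.45980882  70.88301158]]
((440.2599182128906, 303.7252502441406), (11.20605182647705, 27.98897361755371), 30.587337493896484)
lever pts 285
[460.06445  239.9765    47.875984] [460.74957289 227.95993918  60.57684439] 116
[442.1168   382.82068   39.209343] [438.44781194 398.72669814  50.2548706 ] 169
yaw -82.83859
adaptor [614.2287824   12.50232097  98.61293563] [[591.50128823  -6.3304356   87.40570633]
 [614.08041385  12.30385874 100.17781682]
 [636.70615116  34.76094682 105.22433101]] ((614.3760375976562, 14.507159233093262), 24.989904403686523)
[[0.001, -0.945, -0.326, 84.027], [1.0, 0.0, 0.002, 0.222], [-0.001, -0.326, 0.945, -142.482], [0.0, 0.0, 0.0, 1.0]] 336.56860936145296
tool axes [[-0.934  0.358 -0.001]
 [ 0.358  0.934 -0.001]
 [ 0.    -0.001 -1.   ]]
```

Call:
move_arm(targets=[[[8.5, -56.9, -36.6, 2.5, 0, 0, 1.08], [8.5, -56.9, -36.6, 2.5, 0, 0, 1.08], [8.5, -56.9, -36.6, 2.5, 0, 0, 1.08], [8.5, -56.9, -36.6, 2.5, 0, 0, 1.08], [8.5, -56.9, -36.6, 2.5, 0, 0, 1.08], [8.5, -56.9, -36.6, 2.5, 0, 0, 1.08], [8.5, -56.9, -36.6, 2.5, 0, 0, 1.08], [8.5, -56.9, -36.6, 2.5, 0, 0, 1.08], [8.5, -56.9, -36.6, 2.5, 0, 0, 1.08], [8.5, -56.9, -36.6, 2.5, 0, 0, 1.08], [8.5, -56.9, -36.6, 2.5, 0, 0, 1.08], [8.5, -56.9, -36.6, 2.5, 0, 0, 1.08]]])

```text
time: 1.65
eef_pos: [615.9, 11.5, 205.0]
tcp_rot: [0.663, 0.748, -0.001, -0.0]
contact_force: [-0.5, -0.1, 0.5]
opening: 85.5
grasp_force: 0.0
```

```bash
python3 - <<'E'
from h import *
i,P,M,c=cam('wrist'); cv2.imwrite('pics/w1.png',i)
o=robot.observe();print(o['eef_pos'],R.from_quat(o['tcp_rot']).as_matrix().round(3).tolist())
m=np.hypot(P[...,0]-614,P[...,1]-13)<40
z=P[...,2]
for lo,hi in((85,120),):
    k=m&(z>lo)&(z<hi); q=P[k]; print(len(q),np.percentile(q[:,2],[1,10,25,50,75,90,99]))
h=np.histogram(q[:,2],np.arange(85,121,1));print(dict(zip(h[1],h[0])))
for t in (92,96,100,104):
    q=P[m&(z>t)][:,:2].astype(np.float32); hull=cv2.convexHull(q); print(t,cv2.minEnclosingCircle(q),cv2.fitEllipse(hull) if len(hull)>5 else '')
E
```

```text
[615.15039369  13.41086646 205.20815712] [[-0.122, 0.993, -0.002], [0.993, 0.122, 0.0], [0.0, -0.002, -1.0]]
2349 [ 88.95194362  94.3359683   96.50787791 101.27019363 101.96131771
 102.42634921 103.15427623]
{np.int64(85): np.int64(0), np.int64(86): np.int64(4), np.int64(87): np.int64(13), np.int64(88): np.int64(7), np.int64(89): np.int64(15), np.int64(90): np.int64(12), np.int64(91): np.int64(17), np.int64(92): np.int64(19), np.int64(93): np.int64(87), np.int64(94): np.int64(169), np.int64(95): np.int64(166), np.int64(96): np.int64(146), np.int64(97): np.int64(65), np.int64(98): np.int64(26), np.int64(99): np.int64(40), np.int64(100): np.int64(240), np.int64(101): np.int64(771), np.int64(102): np.int64(499), np.int64(103): np.int64(53), np.int64(104): np.int64(0), np.int64(105): np.int64(0), np.int64(106): np.int64(0), np.int64(107): np.int64(0), np.int64(108): np.int64(0), np.int64(109): np.int64(0), np.int64(110): np.int64(0), np.int64(111): np.int64(0), np.int64(112): np.int64(0), np.int64(113): np.int64(0), np.int64(114): np.int64(0), np.int64(115): np.int64(0), np.int64(116): np.int64(0), np.int64(117): np.int64(0), np.int64(118): np.int64(0), np.int64(119): np.int64(0)}
92 ((612.5645751953125, 19.028921127319336), 39.469642639160156) ((613.8622436523438, 17.54956817626953), (42.8691520690918, 82.96671295166016), 96.89505004882812)
96 ((612.5645751953125, 19.028921127319336), 39.469642639160156) ((613.4629516601562, 19.019128799438477), (41.192161560058594, 81.20763397216797), 97.15281677246094)
100 ((612.5645751953125, 19.028921127319336), 39.469642639160156) ((615.2418212890625, 18.1120548248291), (35.571048736572266, 86.97525024414062), 95.48957061767578)
104 ((612.5645751953125, 19.028921127319336), 39.469642639160156) ((610.5830688476562, 23.806001663208008), (23.286874771118164, 80.21331024169922), 101.27310943603516)
```

View pics/w1.png

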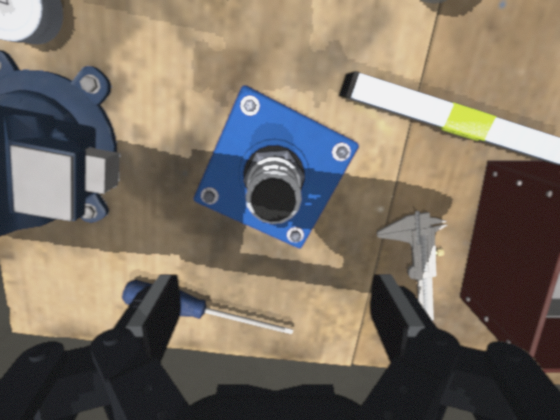

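The wrist view shows the adaptor's black seal disc at about (275,200), the plate around it, and both fingers at the bottom of the frame. The seal top is at z≈101.5 and the rim at about 96.

```bash
python3 - <<'E'
from h import *
def circ(q):
    A=np.c_[2*q,np.ones(len(q))];s=np.linalg.lstsq(A,(q**2).sum(1),rcond=None)[0];return s[:2],np.sqrt(s[2]+s[:2]@s[:2])
i,P,M,c=cam('wrist'); o=robot.observe(); T=R.from_quat(o['tcp_rot']).as_matrix()
m=(np.hypot(P[...,0]-614,P[...,1]-13)<27)
for lo,hi in((99.5,105),(92,98)):
    k=m&(P[...,2]>lo)&(P[...,2]<hi); q=P[k]
    h=cv2.convexHull(q[:,:2].astype(np.float32))[:,0]
    print(len(q),q.mean(0),circ(h.astype(float)),cv2.minEnclosingCircle(h))
    w=np.r_[circ(h.astype(float))[0],101]; print('in tool',T.T@(w-o['eef_pos']))
g=cv2.cvtColor(i,cv2.COLOR_BGR2GRAY); k=(g[160:240,235:320]<60).astype(np.uint8)
n,l,s,ce=cv2.connectedComponentsWithStats(k);j=1+np.argmax(s[1:,4]);print('dark disc px',ce[j]+[235,160],s[j])
# ray at z=101.5 through px centre of the disc
u,v=ce[j]+[235,160]; d=M[:3,:3]@[(u-c['cx'])/c['fx'],(v-c['cy'])/c['fy'],1]; p=M[:3,3]+d*(101.5-M[2,3])/d[2];print(p)
t=np.array([448,305,172])-o['eef_pos'];print('to coupling view, tool mm',T.T@t)
E
```

```text
1570 [613.616263    17.39850193 101.70677681] (array([613.78223344,  16.72939083]), np.float64(17.67326774967477)) ((613.6980590820312, 16.5794734954834), 18.035388946533203)
in tool [  2.04295718  -0.51491946 104.51517597]
666 [613.1197707   22.94651476  95.2800175 ] (array([613.74042206,  16.71118331]), np.float64(21.699746563873592)) ((613.8672485351562, 16.69354248046875), 21.933513641357422)
in tool [  2.03004853  -0.55865811 104.51523065]
dark disc px [273.88235294 201.57843137] [  17   21   44   43 1428]
[613.9569286   17.93799514 101.5       ]
to coupling view, tool mm [ 308.61868493 -129.55938724   33.92097277]
```

Call:
move_arm(targets=[[[8.5, 30.9, -13.0, 3.4, 0, 0, 0], [8.5, 30.9, -13.0, 3.4, 0, 0, 0], [8.5, 30.9, -13.0, 3.4, 0, 0, 0], [8.5, 30.9, -13.0, 3.4, 0, 0, 0], [8.5, 30.9, -13.0, 3.4, 0, 0, 0], [8.5, 30.9, -13.0, 3.4, 0, 0, 0], [8.5, 30.9, -13.0, 3.4, 0, 0, 0], [8.5, 30.9, -13.0, 3.4, 0, 0, 0], [8.5, 30.9, -13.0, 3.4, 0, 0, 0], [8.5, 30.9, -13.0, 3.4, 0, 0, 0]]])

```text
time: 3.0
eef_pos: [448.1, 304.6, 172.4]
tcp_rot: [0.662, 0.749, 0.0, 0.0]
contact_force: [-1.0, 0.4, -0.3]
opening: 85.2
grasp_force: 0.0
```

```bash
python3 - <<'E'
from h import *
def circ(q):
    A=np.c_[2*q,np.ones(len(q))];s=np.linalg.lstsq(A,(q**2).sum(1),rcond=None)[0];return s[:2],np.sqrt(s[2]+s[:2]@s[:2])
i,P,M,c=cam('wrist'); cv2.imwrite('pics/w2.png',i);np.save('w2.npy',P); o=robot.observe(); T=R.from_quat(o['tcp_rot']).as_matrix(); print(o['eef_pos'],o['tcp_rot'])
d=np.hypot(P[...,0]-448,P[...,1]-305);z=P[...,2]
for n,k in(('boss',(d<28)&(z>66)),('cup',(d<36)&(z>33)&(z<42))):
    q=P[k]; xy=q[:,:2].astype(np.float32); h=cv2.convexHull(xy)[:,0]
    print(n,len(q),np.median(q[:,2]),cv2.minAreaRect(xy),circ(h.astype(float)))
t=P[(d>45)&(d<105)&(z>25)&(z<90)]
_,lab,cen=cv2.kmeans(t.astype(np.float32),2,None,(3,50,.1),5,0)
for k in(0,1):
    q=t[lab[:,0]==k]; vx=cv2.fitLine(q.astype(np.float32),2,0,.01,.01).ravel(); print(len(q),vx.round(3),q[np.argmax(q[:,2])],'el',np.degrees(np.arcsin(abs(vx[2]))),'yaw',np.degrees(np.arctan2(vx[1],vx[0])))
E
```

```text
[448.00973368 304.7168258  172.36907478] [6.62065546e-01 7.49445935e-01 4.57130318e-05 3.07822345e-05]
boss 7090 251.44460868089914 ((447.2552185058594, 313.25567626953125), (46.28553009033203, 29.279075622558594), 7.994211196899414) (array([446.04056381, 315.06808696]), np.float64(20.984611336217302))
cup 1845 38.383634613684876 ((450.58636474609375, 312.9635925292969), (55.42449188232422, 56.68571472167969), 58.65245819091797) (array([450.59907345, 312.93533316]), np.float64(28.340612744967324))
1064 [-1.22000e-01  9.08000e-01  4.02000e-01  4.42336e+02  3.80869e+02
  3.77030e+01] [439.70189912 404.50307617  49.97215421] el 23.672194 yaw 97.63788
601 [-1.07000e-01  8.28000e-01 -5.51000e-01  4.59835e+02  2.44396e+02
  4.71490e+01] [460.5251215  229.59787672  59.05452184] el 33.413353 yaw 97.37592
```

View pics/w2.png

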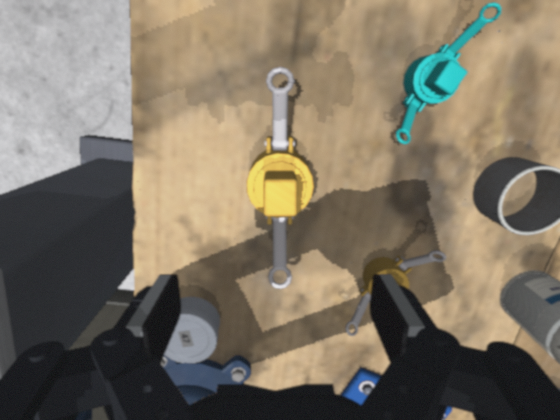

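The wrist view shows the coupling at about (281,188), with lever rings at (280,80) and (280,277). Its lever axis is in line with tool x.

```bash
python3 - <<'E'
from h import *
P=np.load('w2.npy');o=robot.observe();T=R.from_quat(o['tcp_rot']).as_matrix()
d=np.hypot(P[...,0]-450.6,P[...,1]-313);z=P[...,2];k=(d<28)&(z>67)&(z<76);q=P[k]
r=cv2.minAreaRect(q[:,:2].astype(np.float32));print(len(q),np.median(q[:,2]),r)
for c in(r[0],(450.6,312.9)):
  print(T.T@(np.r_[c,56]-o['eef_pos']))
E
```

```text
1269 71.52358550848331 ((450.6898498535156, 313.7380065917969), (25.60540771484375, 29.279075622558594), 7.994211196899414)
[  8.62006513   3.75959412 116.36961038]
[  7.79953893   3.56707189 116.36957754]
```

Call:
move_arm(targets=[[[8.5, 0.8, 0.36, 3, 0, 0, 0], [8.5, 0.8, 0.36, 6, 0, 0, 0], [8.5, 0.8, 0.36, 9, 0, 0, 0], [8.5, 0.8, 0.36, 12, 0, 0, 0], [8.5, 0.8, 0.36, 12.9, 0, 0, 0], [8.5, 0.8, 0.36, 12.9, 0, 0, 0], [1.5, 0.8, 0.36, 12.9, 0, 0, 0], [1.5, 0.8, 0.36, 12.9, 0, 0, 0], [1.5, 0.8, 0.36, 12.9, 0, 0, 0], [1.5, 0.8, 0.36, 12.9, 0, 0, 0], [1.5, 0.8, 0.36, 12.9, 0, 0, 0], [1.5, 0.8, 0.36, 12.9, 0, 0, 0]]], squeeze=60)

```text
time: 4.55
eef_pos: [450.7, 314.1, 44.1]
tcp_rot: [0.662, 0.75, 0.001, 0.0]
contact_force: [-0.2, -0.8, 5.2]
opening: 24.7
grasp_force: 59.7
```

Call:
move_arm(targets=[[[1.5, 0, 0, -1, 0, 0, 0], [1.5, 0, 0, -4, 0, 0, 0], [1.5, 0, 0, -8, 0, 0, 0], [1.5, 0, 0, -12.5, 0, 0, 0], [1.5, -6, 2.4, -12.5, 0, 0, 0], [1.5, -12, 4.8, -12.5, 0, 0, 0], [1.5, -18, 7.2, -12.5, 0, 0, 0], [1.5, -24, 9.6, -12.5, 0, 0, 0], [1.5, -29, 11.6, -12.5, 0, 0, 0], [1.5, -31.5, 12.5, -12.5, 0, 0, 0], [1.5, -31.5, 12.5, -12.5, 0, 0, 0], [1.5, -31.5, 12.5, -12.5, 0, 0, 0]]])

```text
time: 6.05
eef_pos: [612.5, 17.4, 167.5]
tcp_rot: [0.662, 0.75, -0.0, -0.001]
contact_force: [0.5, 0.0, -4.7]
opening: 25.0
grasp_force: 60.3
```

```bash
python3 - <<'E'
from h import *
c=[]
for n in('scene','side'):
    i,P,M,_=cam(n); np.save(n+'1.npy',P)
    c.append(cv2.resize(i[170:290,300:440] if n=='scene' else i[190:310,150:290],(400,340),interpolation=cv2.INTER_CUBIC))
cv2.imwrite('pics/c3.png',np.hstack(c))
o=robot.observe();T=R.from_quat(o['tcp_rot']).as_matrix();print(o['eef_pos'],o['contact_force'],T.round(3).tolist());print(T.T@(np.array([613.75,16.7,0])-o['eef_pos']))
E
```

```text
[612.68845283  17.99370857 167.94824361] [-1.20199979 -0.26413871 -5.81195074] [[-0.126, 0.992, -0.001], [0.992, 0.126, 0.0], [0.0, -0.001, -1.0]]
[ -1.49554806   1.05598551 167.94660261]
```

View pics/c3.png

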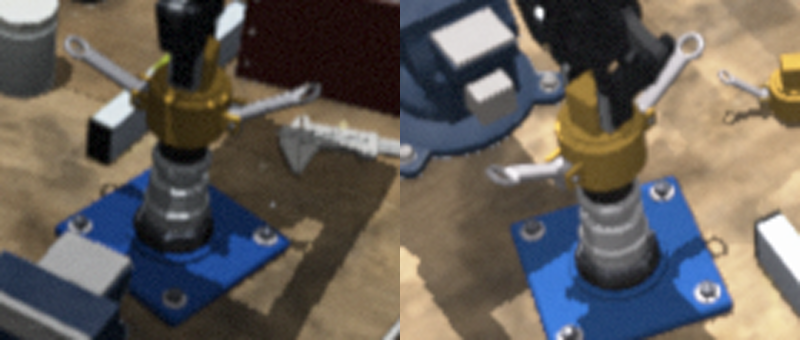

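The coupling hangs upright over the adaptor, and both views agree on that. Descending carefully.

Call:
move_arm(targets=[[[1.5, -0.08, 0.1, 1, 0, 0, 0], [1.5, -0.08, 0.1, 2, 0, 0, 0], [1.5, -0.08, 0.1, 2.4, 0, 0, 0], [1.5, -0.08, 0.1, 2.6, 0, 0, 0], [1.5, -0.08, 0.1, 2.7, 0, 0, 0], [1.5, -0.08, 0.1, 2.8, 0, 0, 0], [1.5, -0.08, 0.1, 2.8, 0, 0, 0]]])

```text
time: 7.02
eef_pos: [614.6, 16.1, 140.4]
tcp_rot: [0.662, 0.75, 0.0, 0.0]
contact_force: [-1.2, 0.2, -4.5]
opening: 25.0
grasp_force: 60.2
```

Call:
move_arm(targets=[[[1.5, 0, 0, 0.1, 0, 0, 0], [1.5, 0, 0, 0.2, 0, 0, 0], [1.5, 0, 0, 0.2, 0, 0, 0]]])

```text
time: 7.4
eef_pos: [614.4, 16.2, 138.1]
tcp_rot: [0.662, 0.75, -0.0, -0.0]
contact_force: [0.2, -0.3, -5.0]
opening: 24.8
grasp_force: 60.2
```

Call:
move_arm(targets=[[[1.5, 0, 0, 0.1, 0, 0, 0], [1.5, 0, 0, 0.2, 0, 0, 0], [1.5, 0, 0, 0.2, 0, 0, 0]]])

```text
time: 7.78
eef_pos: [614.3, 16.2, 136.0]
tcp_rot: [0.662, 0.75, -0.0, -0.0]
contact_force: [-0.5, 0.5, -5.3]
opening: 25.4
grasp_force: 60.3
```

Call:
move_arm(targets=[[[1.5, 0, 0, 0.1, 0, 0, 0], [1.5, 0, 0, 0.2, 0, 0, 0], [1.5, 0, 0, 0.2, 0, 0, 0]]])

```text
time: 8.15
eef_pos: [614.4, 16.2, 134.1]
tcp_rot: [0.662, 0.75, -0.0, -0.0]
contact_force: [-1.3, 1.3, -4.5]
opening: 24.9
grasp_force: 60.2
```

Call:
move_arm(targets=[[[1.5, 0, 0, 0.15, 0, 0, 0], [1.5, 0, 0, 0.3, 0, 0, 0], [1.5, 0, 0, 0.3, 0, 0, 0]]])

```text
time: 8.52
eef_pos: [614.4, 16.2, 131.0]
tcp_rot: [0.662, 0.75, -0.0, -0.0]
contact_force: [-2.0, 1.5, -5.6]
opening: 25.2
grasp_force: 60.2
```

Call:
move_arm(targets=[[[1.5, 0, 0, 0.15, 0, 0, 0], [1.5, 0, 0, 0.3, 0, 0, 0], [1.5, 0, 0, 0.3, 0, 0, 0]]])

```text
time: 8.9
eef_pos: [614.4, 16.2, 128.0]
tcp_rot: [0.662, 0.75, -0.0, -0.0]
contact_force: [-2.2, 1.9, -4.3]
opening: 24.8
grasp_force: 60.3
```

Call:
move_arm(targets=[[[1.5, 0, 0, 0.15, 0, 0, 0], [1.5, 0, 0, 0.3, 0, 0, 0], [1.5, 0, 0, 0.3, 0, 0, 0]]])

```text
time: 9.28
eef_pos: [614.4, 16.2, 125.1]
tcp_rot: [0.662, 0.75, -0.0, -0.0]
contact_force: [-2.5, 2.2, -4.5]
opening: 24.5
grasp_force: 60.4
```

Call:
move_arm(targets=[[[1.5, 0, 0, 0.15, 0, 0, 0], [1.5, 0, 0, 0.3, 0, 0, 0], [1.5, 0, 0, 0.3, 0, 0, 0]]])

```text
time: 9.65
eef_pos: [614.4, 16.2, 122.0]
tcp_rot: [0.662, 0.75, -0.0, -0.0]
contact_force: [-1.8, 2.7, -4.6]
opening: 25.6
grasp_force: 60.3
```

Call:
move_arm(targets=[[[1.5, 0.03, -0.03, 0.15, 0, 0, 0], [1.5, 0.03, -0.03, 0.3, 0, 0, 0], [1.5, 0.03, -0.03, 0.3, 0, 0, 0]]])

```text
time: 10.02
eef_pos: [614.2, 16.2, 119.1]
tcp_rot: [0.662, 0.75, -0.0, 0.0]
contact_force: [-0.6, 0.7, -5.2]
opening: 25.3
grasp_force: 60.2
```

Call:
move_arm(targets=[[[1.5, 0, 0, 0.15, 0, 0, 0], [1.5, 0, 0, 0.3, 0, 0, 0], [1.5, 0, 0, 0.3, 0, 0, 0]]])

```text
time: 10.4
eef_pos: [614.2, 16.3, 116.1]
tcp_rot: [0.662, 0.75, -0.0, 0.0]
contact_force: [-0.0, 0.8, -5.1]
opening: 24.8
grasp_force: 60.2
```

Call:
move_arm(targets=[[[1.5, 0, 0, 0.1, 0, 0, 0], [1.5, 0, 0, 0.2, 0, 0, 0], [1.5, 0, 0, 0.2, 0, 0, 0]]])

```text
time: 10.78
eef_pos: [614.2, 16.4, 114.2]
tcp_rot: [0.662, 0.75, 0.0, 0.0]
contact_force: [-1.1, 1.2, -5.6]
opening: 25.0
grasp_force: 60.3
```

Call:
move_arm(targets=[[[1.5, 0, 0, 0.1, 0, 0, 0], [1.5, 0, 0, 0.2, 0, 0, 0], [1.5, 0, 0, 0.2, 0, 0, 0]]])

```text
time: 11.15
eef_pos: [614.4, 16.4, 113.4]
tcp_rot: [0.662, 0.75, 0.0, 0.0]
contact_force: [-3.9, 0.6, 4.4]
opening: 25.0
grasp_force: 61.5
```

Call:
move_arm(targets=[[[1.5, 0, 0, 0.1, 0, 0, 0], [1.5, 0, 0, 0.15, 0, 0, 0], [1.5, 0, 0, 0.15, 0, 0, 0]]])

```text
time: 11.52
eef_pos: [614.5, 16.4, 111.9]
tcp_rot: [0.662, 0.75, 0.0, 0.0]
contact_force: [-5.3, 0.7, 6.2]
opening: 25.3
grasp_force: 61.7
```

Call:
move_arm(targets=[[[1.5, 0, 0, 0.1, 0, 0, 0], [1.5, 0, 0, 0.15, 0, 0, 0], [1.5, 0, 0, 0.15, 0, 0, 0]]])

```text
time: 11.9
eef_pos: [614.4, 16.4, 110.4]
tcp_rot: [0.662, 0.75, 0.0, 0.0]
contact_force: [-4.8, 0.1, 6.5]
opening: 24.9
grasp_force: 61.7
```

Call:
move_arm(targets=[[[1.5, 0, 0, 0.05, 0, 0, 0], [1.5, 0, 0, 0.1, 0, 0, 0], [1.5, 0, 0, 0.1, 0, 0, 0]]])

```text
time: 12.28
eef_pos: [614.5, 16.4, 109.5]
tcp_rot: [0.662, 0.75, 0.0, 0.0]
contact_force: [-5.5, 1.4, 5.8]
opening: 25.1
grasp_force: 61.8
```

Call:
move_arm(targets=[[[1.5, 0, 0, 0.05, 0, 0, 0], [1.5, 0, 0, 0.1, 0, 0, 0], [1.5, 0, 0, 0.1, 0, 0, 0]]])

```text
time: 12.65
eef_pos: [614.5, 16.4, 108.8]
tcp_rot: [0.662, 0.75, 0.0, 0.0]
contact_force: [-6.2, 1.9, 8.2]
opening: 25.0
grasp_force: 62.0
```

Call:
move_arm(targets=[[[1.5, 0, 0, 0.05, 0, 0, 0], [1.5, 0, 0, 0.05, 0, 0, 0]]])

```text
time: 12.9
eef_pos: [614.5, 16.4, 108.7]
tcp_rot: [0.662, 0.75, 0.0, 0.0]
contact_force: [-7.0, 0.5, 10.4]
opening: 25.1
grasp_force: 62.3
```

Call:
move_arm(targets=[[[1.5, 0, 0, 0.05, 0, 0, 0], [1.5, 0, 0, 0.05, 0, 0, 0]]])

```text
time: 13.15
eef_pos: [614.6, 16.4, 108.6]
tcp_rot: [0.662, 0.75, 0.0, 0.001]
contact_force: [-8.7, 0.6, 13.1]
opening: 25.0
grasp_force: 62.6
```

Call:
move_arm(targets=[[[1.5, 0, -0.05, 0.05, 0, 0, 0], [1.5, 0, -0.1, 0.05, 0, 0, 0], [1.5, 0, -0.1, 0.05, 0, 0, 0]]])

```text
time: 13.52
eef_pos: [614.4, 16.4, 108.5]
tcp_rot: [0.662, 0.75, 0.001, 0.001]
contact_force: [-5.9, 1.3, 13.2]
opening: 25.0
grasp_force: 62.7
```

Call:
move_arm(targets=[[[1.5, 0, 0, 0.05, 0, 0, 0], [1.5, 0, 0, 0.05, 0, 0, 0]]])

```text
time: 13.78
eef_pos: [614.5, 16.4, 108.4]
tcp_rot: [0.662, 0.75, 0.001, 0.001]
contact_force: [-6.9, 1.8, 15.3]
opening: 25.2
grasp_force: 63.0
```

Call:
move_arm(targets=[[[1.5, 0, 0, 0.05, 0, 0, 0], [1.5, 0, 0, 0.05, 0, 0, 0], [1.5, 0, 0, 0.05, 0, 0, 0]]])

```text
time: 14.15
eef_pos: [614.5, 16.4, 108.3]
tcp_rot: [0.662, 0.75, 0.001, 0.001]
contact_force: [-8.7, 2.1, 18.1]
opening: 25.1
grasp_force: 63.3
```

The force now climbs at the bush's own rate (about 1 mm per 20 N), so this is the hard stop and the coupling is home. Ease off, release and look.

Call:
move_arm(targets=[[[1.5, 0, 0, -0.1, 0, 0, 0], [1.5, 0, 0, -0.15, 0, 0, 0], [6.0, 0, 0, -0.15, 0, 0, 0], [6.0, 0, 0, -0.15, 0, 0, 0], [6.0, 0, 0, -0.15, 0, 0, 0], [6.0, 0, 0, -3, 0, 0, 0], [6, 0, 0, -7, 0, 0, 0], [6, 0, 0, -11, 0, 0, 0], [6, 0, 0, -11, 0, 0, 0], [6, 0, 0, -11, 0, 0, 0]]])

```text
time: 15.4
eef_pos: [613.0, 16.2, 214.2]
tcp_rot: [0.662, 0.75, -0.0, -0.0]
contact_force: [-0.1, -0.3, -0.8]
opening: 60.2
grasp_force: 0.0
```

```bash
cat > look.py <<'E'
from h import *
def look(name):
    i,P,M,c=cam('wrist'); cv2.imwrite(f'pics/{name}.png',i[60:340,130:420]); o=robot.observe();T=R.from_quat(o['tcp_rot']).as_matrix();p0=o['eef_pos'];print(p0,T.round(3).tolist())
    d=np.hypot(P[...,0]-614,P[...,1]-16.5);z=P[...,2]
    q=P[(d<26)&(z>128)&(z<150)];r=cv2.minAreaRect(q[:,:2].astype(np.float32));print('boss',len(q),np.median(q[:,2]),r,np.linalg.lstsq(np.c_[q[:,:2]-q[:,:2].mean(0),np.ones(len(q))],q[:,2],rcond=None)[0])
    q=P[(d<36)&(z>98)&(z<107)];h=cv2.convexHull(q[:,:2].astype(np.float32));print('cup',len(q),np.median(q[:,2]),cv2.minEnclosingCircle(h),np.linalg.lstsq(np.c_[q[:,:2]-q[:,:2].mean(0),np.ones(len(q))],q[:,2],rcond=None)[0])
    u=np.array([-.128,.992])
    s=(P[...,:2]-[614,16.5])@u; w=np.abs((P[...,:2]-[614,16.5])@[.992,.128])
    for g in(1,-1):
        q=P[(w<9)&(s*g>44)&(s*g<110)&(z>35)&(z<150)]
        if len(q)<20: print(g,'none');continue
        l=cv2.fitLine(np.c_[(q[:,:2]-[614,16.5])@u*g,q[:,2]].astype(np.float32),cv2.DIST_HUBER,0,.01,.01).ravel();e=np.sign(l[0])*l
        print('lever',g,len(q),'elev',np.degrees(np.arctan2(e[1],e[0])),'far end',q[np.argmax((q[:,:2]-[614,16.5])@u*g)])
E
python3 -c "
from look import *
look('w4')"
```

```text
[612.49833229  16.29386243 213.29919299] [[-0.125, 0.992, -0.002], [0.992, 0.125, 0.0], [0.0, -0.002, -1.0]]
boss 1511 136.46502848039447 ((614.0703125, 16.175020217895508), (25.610254287719727, 29.58466911315918), 7.821903705596924) [ 1.09611995e-02 -6.35072002e-02  1.36128274e+02]
cup 2151 103.29677145301508 ((614.4522705078125, 15.771848678588867), 29.001346588134766) [ 4.47362914e-03 -1.57488767e-02  1.03771990e+02]
lever 1 1063 elev 23.999355 far end [605.12039478 108.63191849 111.17673622]
lever -1 842 elev 34.42409 far end [626.03228155 -70.9429385  122.33517879]
```

View pics/w4.png

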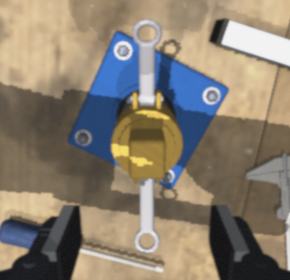

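The wrist view shows the coupling upright and centred on the adaptor, with both levers raised. It is level within about 1°, cup top z≈103. Next, close the fingers and push down the +y-side lever.

Call:
move_arm(targets=[[[0, 3, 0.15, 0, 0, 0, 0], [0, 6, 0.15, 0, 0, 0, 0], [0, 8.8, 0.15, 0, 0, 0, 0], [0, 8.8, 0.15, 3, 0, 0, 0], [0, 8.8, 0.15, 6, 0, 0, 0], [0, 8.8, 0.15, 8.6, 0, 0, 0], [0, 8.8, 0.15, 9.4, 0, 0, 0], [0, 8.8, 0.15, 9.4, 0, 0, 0]]], squeeze=40)

```text
time: 16.45
eef_pos: [602.9, 103.7, 119.7]
tcp_rot: [0.662, 0.75, -0.001, -0.001]
contact_force: [0.2, -0.9, 1.0]
opening: 0.3
grasp_force: 0.0
```

Call:
move_arm(targets=[[[0, 0, 0, 0.6, 0, 0, 0], [0, 0, 0, 1.2, 0, 0, 0], [0, 0.1, 0, 1.7, 0, 0, 0], [0, 0.2, 0, 2.2, 0, 0, 0], [0, 0.2, 0, 2.2, 0, 0, 0]]])

```text
time: 17.08
eef_pos: [603.1, 105.9, 98.3]
tcp_rot: [0.661, 0.75, -0.0, -0.0]
contact_force: [-0.2, 1.4, 2.0]
opening: -0.2
grasp_force: 1.1
```

Call:
move_arm(targets=[[[0, 0, 0, 0.5, 0, 0, 0], [0, 0.1, 0, 1.0, 0, 0, 0], [0, 0.1, 0, 1.0, 0, 0, 0]]])

```text
time: 17.45
eef_pos: [602.7, 106.6, 87.9]
tcp_rot: [0.662, 0.75, -0.001, -0.0]
contact_force: [0.7, 0.3, 1.4]
opening: -0.2
grasp_force: 0.7
```

Call:
move_arm(targets=[[[0, 0, 0, 0.5, 0, 0, 0], [0, 0, 0, 0.9, 0, 0, 0], [0, -0.1, 0, 1.35, 0, 0, 0], [0, -0.1, 0, 1.35, 0, 0, 0]]])

```text
time: 17.95
eef_pos: [603.0, 105.7, 74.6]
tcp_rot: [0.662, 0.75, -0.0, -0.0]
contact_force: [0.4, 1.9, 2.1]
opening: 0.0
grasp_force: 0.9
```

Call:
move_arm(targets=[[[0, -0.1, 0, 0.4, 0, 0, 0], [0, -0.2, 0, 0.8, 0, 0, 0], [0, -0.35, 0, 1.15, 0, 0, 0], [0, -0.35, 0, 1.15, 0, 0, 0]]])

```text
time: 18.45
eef_pos: [603.5, 102.1, 63.2]
tcp_rot: [0.662, 0.75, -0.0, -0.0]
contact_force: [-0.8, 2.0, -0.1]
opening: 0.2
grasp_force: 0.8
```

```bash
python3 - <<'E'
from h import *
i,P,M,_=cam('side'); a=cv2.resize(i[190:310,150:290],(400,340),interpolation=cv2.INTER_CUBIC)
i,P,M,_=cam('scene'); b=cv2.resize(i[170:290,300:440],(400,340),interpolation=cv2.INTER_CUBIC)
cv2.imwrite('pics/c5.png',np.hstack([b,a]));print(robot.observe()['contact_force'])
E
```

```text
[-0.02276745  1.26731078  0.20349947]
```

View pics/c5.png

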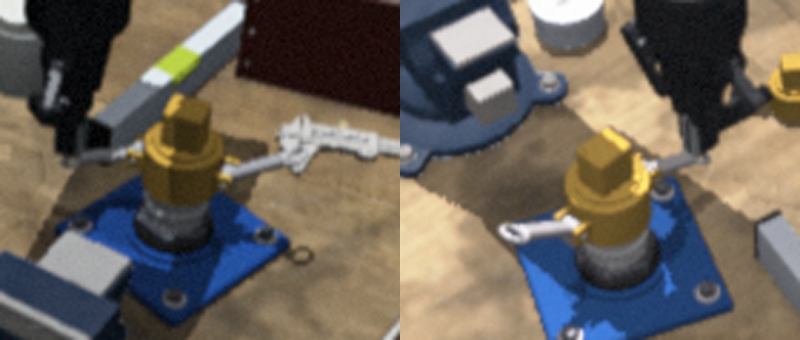

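The views show the lever near level with the fingertip on its ring. The coupling is upright and the other lever is raised.

```bash
python3 - <<'E'
from h import *
for n in('scene','side'):
    i,P,M,_=cam(n); hsv=cv2.cvtColor(i,cv2.COLOR_BGR2HSV)
    s=(P[...,:2]-[614.2,16.2])@[-.128,.992]; w=(P[...,:2]-[614.2,16.2])@[.992,.128]; z=P[...,2]
    k=(abs(w)<12)&(s>36)&(s<110)&(z>25)&(z<130)&(i.max(-1)>110)&(hsv[...,1]<70)
    q=np.c_[s[k],z[k],w[k]]; q=q[np.argsort(q[:,0])]; print(n,len(q)); print(q[::max(1,len(q)//12)].round(0).tolist())
E
```

```text
scene 19
[[36.0, 88.0, -1.0], [37.0, 87.0, -11.0], [39.0, 82.0, 1.0], [41.0, 82.0, -6.0], [41.0, 81.0, 1.0], [42.0, 81.0, -3.0], [43.0, 78.0, -6.0], [43.0, 79.0, -4.0], [43.0, 79.0, 2.0], [43.0, 82.0, -5.0], [45.0, 80.0, 1.0], [46.0, 78.0, -4.0], [47.0, 78.0, -1.0], [47.0, 76.0, -6.0], [47.0, 79.0, -6.0], [49.0, 76.0, -6.0], [50.0, 75.0, 1.0], [50.0, 75.0, -3.0], [86.0, 54.0, -10.0]]
side 66
[[37.0, 89.0, 5.0], [45.0, 81.0, -0.0], [47.0, 81.0, 3.0], [50.0, 78.0, 6.0], [53.0, 77.0, 5.0], [57.0, 72.0, 6.0], [59.0, 73.0, 2.0], [63.0, 71.0, 3.0], [66.0, 70.0, 6.0], [69.0, 70.0, 1.0], [72.0, 67.0, 9.0], [74.0, 66.0, 10.0], [78.0, 64.0, 11.0], [87.0, 59.0, 11.0]]
```

The lever is at about -27°, as planned. Continue along the arc.

Call:
move_arm(targets=[[[0, -0.3, 0, 0.5, 0, 0, 0], [0, -0.66, 0, 1.0, 0, 0, 0], [0, -0.66, 0, 1.0, 0, 0, 0]]])

```text
time: 19.02
eef_pos: [604.3, 95.3, 53.0]
tcp_rot: [0.662, 0.75, -0.0, -0.0]
contact_force: [0.6, 1.9, 0.5]
opening: -0.2
grasp_force: 0.7
```

Call:
move_arm(targets=[[[0, -0.35, 0, 0.35, 0, 0, 0], [0, -0.7, 0, 0.67, 0, 0, 0], [0, -0.7, 0, 0.67, 0, 0, 0]]])

```text
time: 19.4
eef_pos: [605.3, 88.4, 46.6]
tcp_rot: [0.662, 0.75, -0.0, -0.0]
contact_force: [0.1, 2.4, 0.2]
opening: -0.1
grasp_force: 0.9
```

Call:
move_arm(targets=[[[0, -0.3, 0, 0.2, 0, 0, 0], [0, -0.54, 0, 0.35, 0, 0, 0], [0, -0.54, 0, 0.35, 0, 0, 0]]])

```text
time: 19.77
eef_pos: [606.0, 83.2, 43.3]
tcp_rot: [0.662, 0.75, -0.0, -0.0]
contact_force: [-0.8, 3.0, -0.8]
opening: -0.0
grasp_force: 1.2
```

Call:
move_arm(targets=[[[0, -0.1, 0, 0, 0, 0, 0], [0, -0.2, 0, 0, 0, 0, 0], [0, -0.2, 0, 0, 0, 0, 0]]])

```text
time: 20.15
eef_pos: [606.5, 81.4, 43.6]
tcp_rot: [0.662, 0.75, -0.0, -0.0]
contact_force: [-1.0, 4.3, -1.3]
opening: -0.2
grasp_force: 1.7
```

Call:
move_arm(targets=[[[0, -0.1, 0, 0, 0, 0, 0], [0, -0.2, 0, 0, 0, 0, 0], [0, -0.2, 0, 0, 0, 0, 0]]])

```text
time: 20.52
eef_pos: [606.8, 79.4, 43.6]
tcp_rot: [0.662, 0.75, -0.0, 0.0]
contact_force: [-0.1, 4.9, -0.7]
opening: 0.2
grasp_force: 1.7
```

Call:
move_arm(targets=[[[0, -0.1, 0, 0, 0, 0, 0], [0, -0.15, 0, 0, 0, 0, 0], [0, -0.15, 0, 0, 0, 0, 0]]])

```text
time: 20.9
eef_pos: [606.8, 78.4, 43.5]
tcp_rot: [0.662, 0.75, 0.0, -0.0]
contact_force: [-0.3, 6.5, -1.1]
opening: 0.2
grasp_force: 2.9
```

Call:
move_arm(targets=[[[0, -0.1, 0, 0, 0, 0, 0], [0, -0.2, 0, 0, 0, 0, 0], [0, -0.2, 0, 0, 0, 0, 0]]])

```text
time: 21.28
eef_pos: [606.8, 76.9, 43.3]
tcp_rot: [0.661, 0.75, 0.0, -0.001]
contact_force: [-1.1, 8.6, -2.3]
opening: 0.1
grasp_force: 3.6
```

Call:
move_arm(targets=[[[0, -0.1, 0, 0, 0, 0, 0], [0, -0.15, 0, 0, 0, 0, 0], [0, -0.15, 0, 0, 0, 0, 0]]])

```text
time: 21.65
eef_pos: [606.7, 75.7, 43.0]
tcp_rot: [0.661, 0.75, 0.0, -0.001]
contact_force: [0.4, 10.0, -3.7]
opening: 0.2
grasp_force: 4.1
```

```bash
cat > lv.py <<'E'
from h import *
def lv(g):
  for n in('scene','side'):
    i,P,M,_=cam(n); hsv=cv2.cvtColor(i,cv2.COLOR_BGR2HSV)
    s=g*((P[...,:2]-[614.2,16.2])@[-.128,.992]); w=(P[...,:2]-[614.2,16.2])@[.992,.128]; z=P[...,2]
    k=(abs(w)<12)&(s>33)&(s<110)&(z>25)&(z<130)&(i.max(-1)>90)&(hsv[...,1]<80)
    q=np.c_[s[k],z[k],w[k]]; q=q[np.argsort(q[:,1])]; print(n,len(q),q[::max(1,len(q)//12)].round(0).tolist())
E
python3 -c "
from lv import *
lv(1)"
```

```text
scene 2 [[63.0, 42.0, -7.0], [68.0, 43.0, -7.0]]
side 10 [[50.0, 35.0, 8.0], [48.0, 36.0, 10.0], [49.0, 37.0, 12.0], [50.0, 39.0, 8.0], [48.0, 79.0, -2.0], [51.0, 81.0, -1.0], [49.0, 82.0, -2.0], [36.0, 87.0, 6.0], [48.0, 87.0, -12.0], [37.0, 88.0, 5.0]]
```

Call:
move_arm(targets=[[[0, 1, 0, 0, 0, 0, 0], [0, 4, 0, 0, 0, 0, 0], [0, 4, 0, -5, 0, 0, 0], [0, 4, 0, -10, 0, 0, 0], [0, 4, 0, -15, 0, 0, 0], [0, 1, 0, -17, 0, 0, 0], [0, -3, 0, -17, 0, 0, 0], [0, -6, 0, -17, 0, 0, 0], [0, -6, 0, -17, 0, 0, 0], [0, -6, 0, -17, 0, 0, 0]]])

```text
time: 23.0
eef_pos: [614.9, 15.0, 213.8]
tcp_rot: [0.662, 0.75, -0.0, 0.0]
contact_force: [0.2, 0.0, 0.3]
opening: -0.1
grasp_force: 0.0
```

```bash
python3 -c "
from look import *
look('w6')
from lv import *
lv(1)
a=cam('side')[0][190:310,150:290];b=cam('scene')[0][170:290,300:440]
f=lambda i:cv2.resize(i,(400,340),interpolation=cv2.INTER_CUBIC)
cv2.imwrite('pics/c6.png',np.hstack([f(b),f(a)]))"
```

```text
[614.80947078  15.46480237 213.67956476] [[-0.125, 0.992, 0.0], [0.992, 0.125, -0.0], [-0.0, 0.0, -1.0]]
boss 1549 136.5660430200553 ((613.6416625976562, 18.6729679107666), (25.944311141967773, 29.59086036682129), 6.416184425354004) [ 1.28530121e-02 -6.02720574e-02  1.36201790e+02]
cup 2174 103.32484614411433 ((613.5416870117188, 18.240280151367188), 28.9560546875) [ 4.05040240e-03 -1.55681808e-02  1.03799597e+02]
lever 1 321 elev -66.63678 far end [615.01531376  77.10128592  36.97731136]
lever -1 148 elev 38.78379 far end [614.07076681 -36.89122899  97.3030158 ]
scene 43 [[63.0, 26.0, -6.0], [58.0, 33.0, -12.0], [55.0, 36.0, -3.0], [53.0, 38.0, -8.0], [50.0, 41.0, -4.0], [55.0, 46.0, -4.0], [53.0, 50.0, -5.0], [49.0, 57.0, -4.0], [47.0, 63.0, -4.0], [44.0, 65.0, -6.0], [43.0, 70.0, -4.0], [37.0, 86.0, 7.0], [37.0, 88.0, -5.0], [37.0, 88.0, 1.0], [35.0, 91.0, -5.0]]
side 27 [[59.0, 29.0, 2.0], [59.0, 29.0, 10.0], [59.0, 35.0, 10.0], [56.0, 38.0, 10.0], [57.0, 40.0, 10.0], [53.0, 42.0, 8.0], [54.0, 44.0, 7.0], [51.0, 44.0, 8.0], [48.0, 56.0, 8.0], [44.0, 65.0, 7.0], [39.0, 87.0, 6.0], [36.0, 88.0, 4.0], [37.0, 90.0, 2.0], [37.0, 92.0, 6.0]]
```

View pics/c6.png

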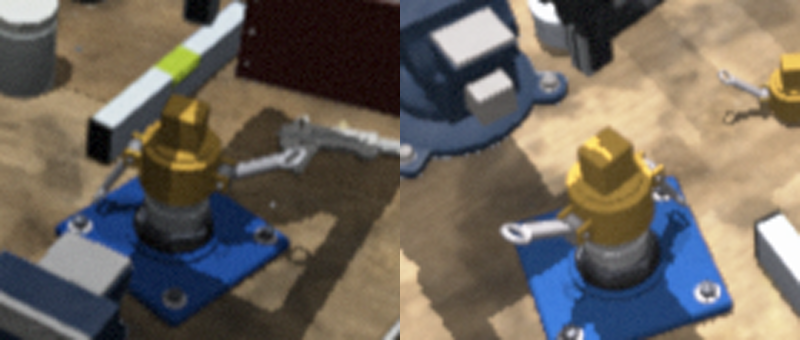

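The first lever hangs at about -65°, at its stop. The coupling is upright and the other lever still raised. Now the -y lever.

Call:
move_arm(targets=[[[0, -3, -0.1, 0, 0, 0, 0], [0, -6, -0.1, 0, 0, 0, 0], [0, -8.5, -0.1, 0, 0, 0, 0], [0, -8.5, -0.1, 3, 0, 0, 0], [0, -8.5, -0.1, 6, 0, 0, 0], [0, -8.5, -0.1, 8.2, 0, 0, 0], [0, -8.5, -0.1, 8.2, 0, 0, 0]]])

```text
time: 24.12
eef_pos: [622.8, -68.7, 129.1]
tcp_rot: [0.661, 0.75, -0.001, -0.002]
contact_force: [-0.6, -0.7, -0.4]
opening: 0.3
grasp_force: 0.0
```

Call:
move_arm(targets=[[[0, 0, 0, 0.7, 0, 0, 0], [0, 0, 0, 1.4, 0, 0, 0], [0, 0, 0, 2.1, 0, 0, 0], [0, 0, 0, 2.7, 0, 0, 0], [0, 0, 0, 3.2, 0, 0, 0], [0, 0, 0, 3.2, 0, 0, 0]]])

```text
time: 24.88
eef_pos: [624.3, -69.4, 99.2]
tcp_rot: [0.662, 0.75, -0.0, -0.0]
contact_force: [1.1, -0.5, 2.2]
opening: -0.1
grasp_force: 1.1
```

Call:
move_arm(targets=[[[0, -0.1, 0, 0.6, 0, 0, 0], [0, -0.3, 0, 1.25, 0, 0, 0], [0, -0.3, 0, 1.9, 0, 0, 0], [0, -0.25, 0, 2.5, 0, 0, 0], [0, -0.25, 0, 2.5, 0, 0, 0]]])

```text
time: 25.5
eef_pos: [624.2, -71.6, 73.6]
tcp_rot: [0.661, 0.75, -0.0, -0.001]
contact_force: [0.4, 0.4, 1.9]
opening: -0.1
grasp_force: 0.6
```

Call:
move_arm(targets=[[[0, 0.2, 0, 0.6, 0, 0, 0], [0, 0.4, 0, 1.15, 0, 0, 0], [0, 0.4, 0, 1.15, 0, 0, 0]]])

```text
time: 25.88
eef_pos: [623.9, -67.8, 62.4]
tcp_rot: [0.662, 0.75, -0.0, -0.0]
contact_force: [0.7, -1.8, 1.4]
opening: -0.2
grasp_force: 0.7
```

Call:
move_arm(targets=[[[0, 0.3, 0, 0.5, 0, 0, 0], [0, 0.66, 0, 1.0, 0, 0, 0], [0, 0.66, 0, 1.0, 0, 0, 0]]])

```text
time: 26.25
eef_pos: [623.0, -61.1, 52.3]
tcp_rot: [0.661, 0.75, -0.0, -0.0]
contact_force: [0.7, -0.8, 0.7]
opening: -0.2
grasp_force: 0.7
```

Call:
move_arm(targets=[[[0, 0.35, 0, 0.35, 0, 0, 0], [0, 0.7, 0, 0.67, 0, 0, 0], [0, 0.7, 0, 0.67, 0, 0, 0]]])

```text
time: 26.62
eef_pos: [622.3, -54.0, 45.9]
tcp_rot: [0.661, 0.75, -0.0, -0.0]
contact_force: [1.0, -2.4, -0.3]
opening: -0.1
grasp_force: 0.9
```

Call:
move_arm(targets=[[[0, 0.3, 0, 0.2, 0, 0, 0], [0, 0.54, 0, 0.35, 0, 0, 0], [0, 0.54, 0, 0.35, 0, 0, 0]]])

```text
time: 27.0
eef_pos: [621.7, -48.8, 42.6]
tcp_rot: [0.661, 0.75, -0.0, -0.0]
contact_force: [-0.4, -2.9, -1.4]
opening: -0.1
grasp_force: 1.2
```

Call:
move_arm(targets=[[[0, 0.15, 0, 0, 0, 0, 0], [0, 0.3, 0, 0, 0, 0, 0], [0, 0.4, 0, 0, 0, 0, 0], [0, 0.4, 0, 0, 0, 0, 0]]])

```text
time: 27.5
eef_pos: [621.5, -46.4, 42.9]
tcp_rot: [0.662, 0.75, -0.001, 0.001]
contact_force: [1.0, -9.9, -2.4]
opening: 0.4
grasp_force: 3.9
```

Call:
move_arm(targets=[[[0, 0.1, 0, 0, 0, 0, 0], [0, 0.2, 0, 0, 0, 0, 0], [0, 0.2, 0, 0, 0, 0, 0]]])

```text
time: 27.88
eef_pos: [621.4, -45.9, 42.9]
tcp_rot: [0.662, 0.75, -0.001, 0.002]
contact_force: [1.5, -15.1, -3.8]
opening: -0.1
grasp_force: 6.3
```

Call:
move_arm(targets=[[[0, 0.1, 0, 0, 0, 0, 0], [0, 0.2, 0, 0, 0, 0, 0], [0, 0.2, 0, 0, 0, 0, 0]]])

```text
time: 28.25
eef_pos: [621.3, -45.3, 42.9]
tcp_rot: [0.662, 0.749, -0.002, 0.002]
contact_force: [3.3, -21.3, -4.9]
opening: -0.1
grasp_force: 8.8
```

Firm stop. Withdraw and check both levers.

Call:
move_arm(targets=[[[0, -1, 0, 0, 0, 0, 0], [0, -5, 0, 0, 0, 0, 0], [0, -5, 0, -5, 0, 0, 0], [0, -5, 0, -10, 0, 0, 0], [0, -5, 0, -15, 0, 0, 0], [0, -2, 0, -18, 0, 0, 0], [0, 2, 0, -18, 0, 0, 0], [0, 5.5, 0, -18, 0, 0, 0], [0, 5.5, 0, -18, 0, 0, 0], [0, 5.5, 0, -18, 0, 0, 0]]])

```text
time: 29.5
eef_pos: [614.0, 13.7, 222.9]
tcp_rot: [0.661, 0.75, 0.0, -0.0]
contact_force: [-0.3, 0.2, 0.3]
opening: 0.2
grasp_force: 0.0
```

```bash
python3 -c "
from look import *
look('w7')
from lv import *
lv(1);print();lv(-1)
a=cam('side')[0][190:310,150:290];b=cam('scene')[0][170:290,300:440]
f=lambda i:cv2.resize(i,(400,340),interpolation=cv2.INTER_CUBIC)
cv2.imwrite('pics/c7.png',np.hstack([f(b),f(a)]))"
```

```text
[614.0294582   13.13864313 222.86695818] [[-0.125, 0.992, -0.0], [0.992, 0.125, 0.0], [0.0, -0.0, -1.0]]
boss 1431 136.59185546036016 ((613.7206420898438, 17.559633255004883), (26.043970108032227, 29.706361770629883), 6.392714023590088) [ 4.15439194e-03 -6.22450773e-02  1.36252405e+02]
cup 2064 103.35330032132947 ((613.8018798828125, 17.526657104492188), 28.838346481323242) [ 3.74455086e-03 -1.44722425e-02  1.03819611e+02]
lever 1 292 elev -66.108536 far end [598.98630876  75.12943573  35.83303913]
-1 none
scene 36 [[60.0, 26.0, 2.0], [57.0, 35.0, -10.0], [50.0, 37.0, -3.0], [56.0, 38.0, -7.0], [53.0, 47.0, -2.0], [50.0, 51.0, -5.0], [43.0, 56.0, -7.0], [42.0, 61.0, -6.0], [39.0, 62.0, -6.0], [35.0, 85.0, -11.0], [37.0, 86.0, 3.0], [35.0, 89.0, -5.0]]
side 28 [[60.0, 26.0, 3.0], [62.0, 29.0, 10.0], [55.0, 37.0, 12.0], [53.0, 40.0, 8.0], [53.0, 41.0, 11.0], [53.0, 45.0, 8.0], [47.0, 49.0, 6.0], [49.0, 55.0, 7.0], [45.0, 63.0, 6.0], [40.0, 87.0, 2.0], [36.0, 88.0, 4.0], [37.0, 89.0, 2.0], [35.0, 90.0, 1.0], [35.0, 91.0, -1.0]]

scene 45 [[63.0, 26.0, -2.0], [61.0, 27.0, -4.0], [62.0, 28.0, -8.0], [60.0, 31.0, 5.0], [58.0, 32.0, -11.0], [58.0, 36.0, -12.0], [55.0, 38.0, -12.0], [55.0, 39.0, -10.0], [55.0, 46.0, -0.0], [55.0, 46.0, -8.0], [52.0, 50.0, -7.0], [52.0, 52.0, -6.0], [50.0, 56.0, -8.0], [47.0, 66.0, -10.0], [35.0, 89.0, -7.0]]
side 163 [[62.0, 25.0, -2.0], [60.0, 31.0, 8.0], [57.0, 39.0, 9.0], [56.0, 44.0, -2.0], [53.0, 50.0, 4.0], [51.0, 55.0, -3.0], [46.0, 60.0, 6.0], [46.0, 64.0, 7.0], [45.0, 70.0, 7.0], [35.0, 76.0, 11.0], [39.0, 82.0, 5.0], [36.0, 88.0, -6.0], [34.0, 91.0, 4.0]]
```

View pics/c7.png

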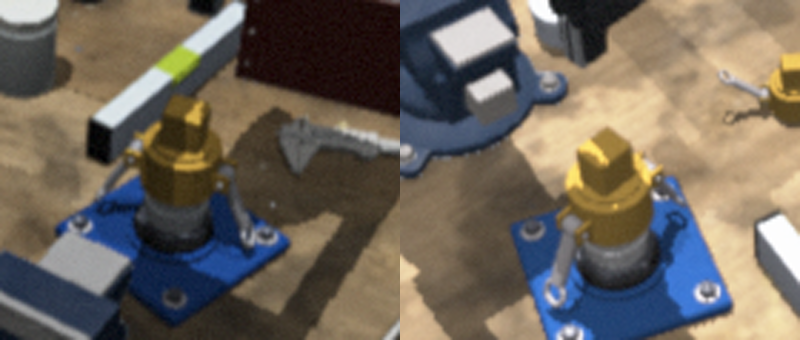

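Both levers hang at about -65°, and the coupling is centred and upright. The gripper is clear, so I'm handing in.

```bash
python3 -c "
from workcell import robot
print(robot.hand_in())"
```

```text
the job is handed in; nothing more can be done
None
```

The job is handed in at about 30 s on the clock: the coupling sits home and upright on the adaptor, both cam levers look fully down (about 65° below level), the highest stand load I estimated was about 25 N, and the gripper is clear; the system gave no pass or fail.

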